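Set a card cutter's blank pressure dial by clicks and start it

ROBOT

A 6-joint arm with a two-finger parallel gripper is mounted at the origin on the work surface. World frame = base frame: x ahead of the robot, y to its left, z up, the work surface at z = 0. Lengths are in mm, angles in degrees, forces in N, time in s.
With the tool pointing down it reaches from about 350 to 850 mm from the base axis. Payload 8.1 kg.
Tool frame: the origin (TCP) lies at the very end of the fingers, on their centre line; the grasp point (between the pads) lies r.tcp_to_grasp behind it (r.tcp_to_grasp is the distance from the TCP to the grasp point, in mm); z points along the fingers, y is the line along which they close (so a half turn about z gives the same grasp; the last joint's range is limited). The gripper opens to 85 mm and grips with 20 to 120 N. Pads are 22 mm wide; open, the fingers measure 114 mm over their backs; the gripper's body (76 mm by 85 mm) begins 54 mm behind the grasp point. The pads swing forward as they close: fully open they stand 13 mm farther back than shut.
Start: joints at [64.378, 7.471, 85.268, -0, 87.261, -4.893], TCP at [212.354, 561.169, 197.292] pointing down, gripper open.
Joint ranges: [-169.43, 169.43], [-51.17, 129.36], [1.28, 143.12], [-76.62, 256.62], [0, 156.53], [-152.29, 152.29]. Speed limits (degrees/s): [136.94, 136.94, 159.86, 180, 180, 180].

INTERFACE

Orientations are given as [roll, pitch, yaw] about the fixed x, y, z axes, in that order (R = Rz(yaw) Ry(pitch) Rx(roll)).
In Python, from bench import r gives the robot as it stands.
- The arm moves only by the shell command python3 -m handwheel 'ROWS' [OPENING] [FORCE]. ROWS is JSON, a list of rows, each a list of 4 numbers: the shift along the tool's x, y, z in m, then the turn about the tool's z in degrees. A call has 1 to 10 rows; each row shifts and turns the commanded pose from where the row before left it, along the tool's axes as they then stand; what a row does not reach is not made up. A row lasts 1/10 s, in which the tool goes at most 50 mm and 8.59 degrees, less where a joint would pass 70% of its speed; a pose out of reach is approached as far as the arm can. A call is refused whole if a number of a shift passes 0.05 or a number of a turn 8.59, either way. A call with a gripper value outside its range is refused whole. OPENING is the finger opening in m, from 0 to 0.0854, set as the call begins (- or left out, the last holds). The fingers move at their own pace and stop on an object; FORCE is the grip in N (left out, the last holds). Time passes only in rows, so rows that do not move let the fingers close. It gives the time, the measured TCP pose, the force, the opening and the grip force at its end, in the units of the state.
- r.sense(): the state, without advancing time (a new reading comes with each control period).
- r.snapshot(name): name is "scene" or "top" or "wrist"; returns the picture (420x560x3 uint8, red, green, blue); there is no depth.
- r.camera_params(name): a dict with "fx", "fy", "cx", "cy" (pixels), "R" (3x3) and "t" (3): a world point X has camera coordinates R X + t; the wrist camera has in their place "mount" (4x4, takes a point from camera to tool coordinates, whose origin is the TCP and whose axes are the flange's). Camera axes: x right, y down, z forward; pixel columns grow to the right and rows downward; lengths in mm; the calibration is good to about 2 mm. A picture is of the moment at which its call begins: read the wrist's pose just before it. camera_params takes no time and is no camera call.
- r.hand_in(): hands the job in; it is judged then, once.
The state is a dict: "time": time; "joint_pos": joint angles; "qd": joint speeds; "joint_efforts": joint torques, N m; "tool_pos": TCP position; "tcp_rot": TCP orientation; "ft_force": force on the tool from outside, world axes, zero at the start; "wrist_torque": the same for the moment, N m; "finger_gap": finger opening in mm; "grip_force": force on a finger pad.
Only numpy, scipy, OpenCV 4.12 (cv2) and the standard library are available. Lean on these libraries where they do the work, as an engineer would, in place of code of your own. Each camera call takes 0.05 s, during which the arm holds its last target. There are 200 camera calls.

TASK

The card cutter's blade-pressure dial is blank: turn it anticlockwise until it meets its end stop, without forcing it, then clockwise by four clicks and leave it resting in the fourth one. Then press the round start key fully down and let it go. Keep off the small square power key, and do not shift the glue stick, scraper and pot that stand by and on the cutter.

Things in the scene. Friction and masses are not known exactly. Their poses are not given: they have to be found in the camera images.
- dial_grip (a point): Black bar knob on the cutter's right-hand cheek; blank, same both ways round. Upright axis; bar 46 mm long, 13 wide, 34 high (z -19 to +15 mm of this point, which is on the axis); its x axis lies along the bar. Below it: round skirt, radius 25, 10 high. In the rules its joint is 'dial': rad, grows clockwise seen from above, 0 in the first position; which way the bar points there is not known and differs each time.
- cutter: Desktop card cutter, heavy, does not move; origin under its centre, front faces its -x. 460 mm wide (y), 200 deep; two cheeks 120 high, bridge between them up to 112. Flat 121 mm high panel round the dial: nothing else within 75 mm of the dial's axis is higher. Selector: 9 positions, 8 equal clicks, a click resists by about 0.2 N m, then pulls on as much; the springy end stop resists more than that and bears 0.5 N m; it settles in the nearest position when let go.
- start_key_top (a point): Centre of the top of the round start key, 26 mm across, standing 8 mm above the panel in front of the dial. Sprung, 4 mm travel straight down, about 4 N at the bottom.
- power_key_top (a point): Centre of the top of the square power key, 16 x 16 mm, 8 mm high, 54 mm to the right of the start key. Do not press.
- start_key (a joint): How far the start key is pressed, m: 0 up, 0.004 fully down.
- power_key (a joint): How far the power key is pressed, m: 0 up, 0.004 fully down.
- glue_stick: Glue stick standing in front of the right cheek, 29 mm across, 88 high; origin under it.
- scraper: Flat scraper, 34 x 85 x 10 mm, lying on the cutter's front leaf.
- pin_pot: Small white pot, 44 mm across, 35 high, standing on the left cheek; origin under it.

How it is judged (in metres and radians):
On the way, in this order (a step that is already met when the one before it is completed fails the run):
1. the dial is turned back into its first position, at the end stop (value of joint dial below 0.09 rad), for 0.1 s.
2. the dial rests in the position four clicks from the stop, let go (value of joint dial between 1.306 and 1.486 rad and contact force between the fingers and dial below 0.05 N), for 0.2 s.
3. the start key is pressed fully down with the dial at four clicks (value of joint dial between 1.306 and 1.486 rad and value of joint start_key above 0.0032 m), for 0.02 s.
At the end, for the whole second after the job is handed in: The dial rests in the position four clicks clockwise of its end stop (within a quarter of a click), and the start key, pressed after that, is up again; the power key is up (value of joint dial between 1.306 and 1.486 rad and value of joint each of start_key, power_key below 0.0008 m); the robot touches nothing.
It fails at once if the dial is forced against its end stop: the stop gives more than it can bear (about 0.6 N m) (value of joint dial below -0.13 rad).
It fails at once if the start key is pressed while the dial is at any other setting (value of joint start_key above 0.002 m and not (value of joint dial between 1.246 and 1.546 rad)).
It fails at once if the power key is pressed (value of joint power_key above 0.0015 m).
It fails at once if the glue stick, the scraper or the pot is shifted by more than 20 mm (distance of any of glue_stick, scraper, pin_pot from where it was at the start of the episode above 0.02 m).
It also fails if it takes over 72 s, if anything falls off the work surface, if the arm or the gripper's body presses on something with over 40 N, if the wrist force passes 120 N, or if a joint passes its speed limit or range.

## Working session

There is one attempt and no reset: what is moved stays moved. The work goes in short steps, Python scripts to look and compute and a shell command to move; the robot and the scene stay as the last step left them, time stands still between calls to the robot, and variables do not carry over. Pictures are saved under pics/ and viewed, at most 10 in all, crops included, and the job is handed in when it is done.

```bash
mkdir -p pics; python3 - <<'E'
from bench import r
import cv2
s=r.sense();print({k:s[k] for k in ('time','tool_pos','tcp_rot','finger_gap','ft_force')},r.tcp_to_grasp)
for n in('scene','top'):
    cv2.imwrite(f'pics/{n}0.png',r.snapshot(n)[:,:,::-1]);print(n,r.camera_params(n))
print(r.camera_params('wrist'))
E
```

```text
{'time': 0.0, 'tool_pos': array([212.06637745, 560.62739768, 196.23064885]), 'tcp_rot': array([-1.79894219e+02, -1.03201200e-02,  1.59275175e+02]), 'finger_gap': 85.29839606732577, 'ft_force': array([-0.05364657, -0.57413566, -0.55188743])} 18.700000000000003
scene {'fx': 383.2856423226965, 'fy': 383.2856423226965, 'cx': 278.2050867944645, 'cy': 211.885848136277, 'R': array([[ 0.01815238,  0.99982985, -0.00327908],
       [ 0.73659898, -0.01559083, -0.67615003],
       [-0.67608611,  0.00985837, -0.73675666]]), 't': array([-112.58178276, -310.42747545, 1093.0373894 ])}
top {'fx': 389.0636905739654, 'fy': 389.0636905739654, 'cx': 278.9922657977734, 'cy': 213.07413711492657, 'R': array([[ 0.12990238, -0.99150659,  0.00632919],
       [-0.96488274, -0.12787894, -0.2294521 ],
       [ 0.22831264,  0.02369945, -0.97329938]]), 't': array([ 50.80068716, 561.18146958, 761.31608525])}
{'fx': 357.3940878679478, 'fy': 357.3940878679478, 'cx': 271.79268740971486, 'cy': 213.58604806529738, 'mount': array([[-6.18053102e-04, -9.58506023e-01, -2.85071609e-01,
         7.28783717e+01],
       [ 9.99999727e-01, -4.77116043e-04, -5.63838441e-04,
         4.74842621e-01],
       [ 4.04430303e-04, -2.85071880e-01,  9.58506056e-01,
        -1.75849686e+02],
       [ 0.00000000e+00,  0.00000000e+00,  0.00000000e+00,
         1.00000000e+00]])}
```

View pics/top0.png

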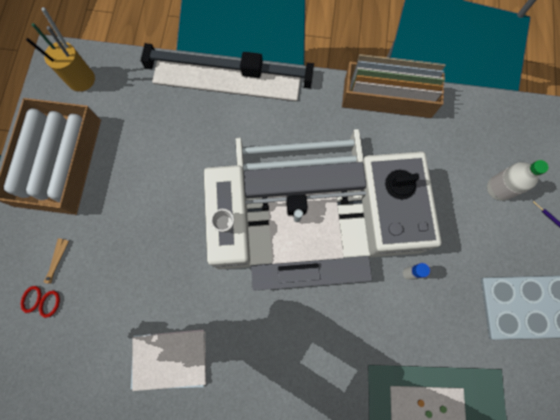

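View pics/scene0.png

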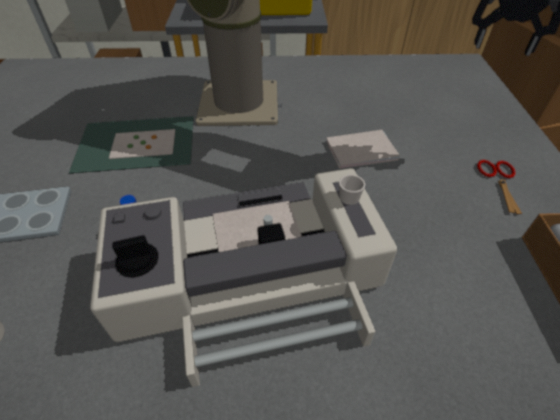

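The top view shows the dial at about (402,184) on the right cheek, the start key at (396,229), the power key at (423,227) and the glue stick cap at (421,271). The scene view agrees: dial (135,255), start key (152,212), power key (118,217).

```bash
cat > h.py <<'E'
import numpy as np
from bench import r
from scipy.spatial.transform import Rotation as Ro
def ray(n,uv,s=None):
    c=r.camera_params(n); d=np.array([(uv[0]-c['cx'])/c['fx'],(uv[1]-c['cy'])/c['fy'],1])
    if n=='wrist':
        M=c['mount'];R=Ro.from_euler('xyz',s['tcp_rot'],degrees=True).as_matrix()
        return R@M[:3,3]+s['tool_pos'],R@M[:3,:3]@d
    return -c['R'].T@c['t'],c['R'].T@d
def at(n,uv,z,s=None):
    o,d=ray(n,uv,s);return (o+d*(z-o[2])/d[2]).round(1)
def go(x,y,z,yaw=None):
    "target TCP -> shift in tool axes (mm), turn about tool z (deg)"
    s=r.sense();R=Ro.from_euler('xyz',s['tcp_rot'],degrees=True).as_matrix()
    print('shift',(R.T@(np.array([x,y,z])-s['tool_pos'])).round(1),'yaw now',s['tcp_rot'].round(2),'pos',s['tool_pos'].round(1))
E
python3 - <<'E'
from h import *
for n,p in (('top',[(402,184,131),(396,229,129),(423,227,129),(421,271,88),(366,161,120),(424,153,120),(440,243,120),(372,251,120)]),('scene',[(135,257,131),(152,212,129),(119,217,129),(128,201,88)])):
    for u,v,z in p: print(n,u,v,at(n,(u,v),z))
go(530,-100,300)
E
```

```text
top 402 184 [ 625.3 -112.8  131. ]
top 396 229 [ 533.1 -107.1  129. ]
top 423 227 [ 543.9 -159.   129. ]
top 421 271 [ 463.7 -173.6   88. ]
top 366 161 [668.8 -40.  120. ]
top 424 153 [ 702.1 -157.1  120. ]
top 440 243 [ 518.7 -196.5  120. ]
top 372 251 [485.7 -66.1 120. ]
scene 135 257 [ 630.3 -111.1  131. ]
scene 152 212 [ 537.9 -105.3  129. ]
scene 119 217 [ 547.9 -157.   129. ]
scene 128 201 [ 471.3 -173.1   88. ]
shift [-531.1 -505.6 -102.9] yaw now [-1.7990e+02 -1.0000e-02  1.5927e+02] pos [212.1 560.7 196.3]
```

```bash
python3 -m handwheel '[[0,0,-0.045,0],[0,0,-0.04,0],[-0.033,-0.027,0,0],[-0.033,-0.027,0,0],[-0.033,-0.027,0,0],[-0.033,-0.027,0,0],[-0.033,-0.027,0,0],[-0.033,-0.027,0,0],[-0.033,-0.027,0,0],[-0.033,-0.027,0,0]]' && python3 -m handwheel '[[-0.033,-0.027,0,0],[-0.033,-0.027,0,0],[-0.033,-0.027,0,0],[-0.033,-0.027,0,0],[-0.033,-0.027,0,0],[-0.033,-0.027,0,0],[-0.033,-0.027,0,0],[-0.033,-0.027,0,0],[-0.033,-0.027,0,0],[-0.033,-0.027,0,0]]'; python3 -m handwheel '[[0,0,0,0],[0,0,0,0]]'; python3 - <<'E'
from h import *
import cv2
go(600,-115,280)
cv2.imwrite('pics/w1.png',r.snapshot('wrist')[:,:,::-1])
E
```

```text
time: 1.1
tool_pos: [383.1, 264.1, 282.0]
tcp_rot: [-180.0, -0.0, 159.3]
ft_force: [0.7, 0.5, -0.4]
finger_gap: 85.3
grip_force: 0.0
time: 2.1
tool_pos: [596.3, -105.2, 281.7]
tcp_rot: [180.0, -0.0, 159.3]
ft_force: [1.4, 1.4, -0.2]
finger_gap: 85.2
grip_force: 0.0
time: 2.3
tool_pos: [595.6, -104.3, 281.0]
tcp_rot: [180.0, -0.1, 159.2]
ft_force: [0.1, 0.2, -0.1]
finger_gap: 85.3
grip_force: 0.0
shift [-7.9 -8.4  1. ] yaw now [ 1.8000e+02 -1.4000e-01  1.5917e+02] pos [ 595.6 -104.3  281. ]
```

View pics/w1.png

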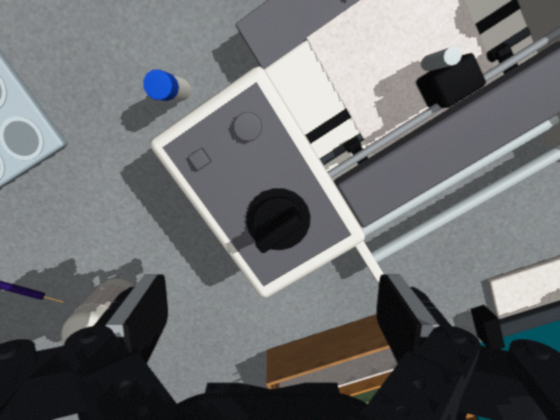

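The wrist view shows the dial skirt centred about (278,220) with the bar along (258,243)-(300,213), the start key at (247,127) and the power key at (200,159). I'll enlarge and brighten the dial to read the bar.

```bash
python3 - <<'E'
from h import *
import cv2
im=cv2.imread('pics/w1.png')[175:265,220:340]
im=np.clip((im/255.)**.5*255*1.3,0,255).astype('uint8')
cv2.imwrite('pics/w1c.png',cv2.resize(im,None,fx=6,fy=6,interpolation=cv2.INTER_CUBIC))
s=r.sense()
print(at('wrist',(278,220),131,s),at('wrist',(247,127),129,s),at('wrist',(200,159),129,s))
E
```

```text
[ 626.1 -108.3  131. ] [ 535.2 -103.8  129. ] [ 546.4 -154.8  129. ]
```

View pics/w1c.png

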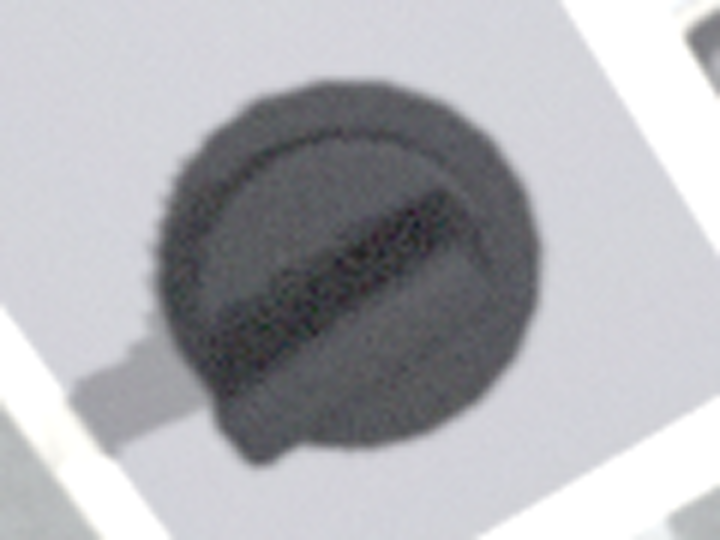

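The enlarged crop shows the bar top: the dark strip is its shaded side face, the top's upper edge runs (220,395)-(468,245), and its near end (217,392)-(262,465).

```bash
python3 - <<'E'
from h import *
s=r.sense()
f=lambda u,v,z=165:at('wrist',(220+u/6,175+v/6),z,s)
a,b,c=f(217,394),f(468,245),f(262,465)
print(a,b,c,np.linalg.norm(b-a),np.linalg.norm(c-a),np.degrees(np.arctan2(*(b-a)[1::-1])))
e=(b-a)/np.linalg.norm(b-a);w=(c-a)-((c-a)@e)*e
print('centre',(a+c)/2+e*23, 'skirt', f(352,265,131))
E
```

```text
[ 626.8 -129.5  165. ] [618.5 -87.8 165. ] [ 639.5 -127.4  165. ] 42.51799618984883 12.872451204024863 101.25707660385434
centre [ 628.66013648 -105.89249292  165.        ] skirt [ 625.6 -107.4  131. ]
```

Bar yaw is about 100°, and its end measures 12.9 mm wide, which matches. Axis is about (627,-108). Aligning the tool to yaw 100.5°.

```bash
python3 -m handwheel '[[0,0,0.01,8.4],[0,0,0.01,8.4],[0,0,0.01,8.4],[0,0,0.01,8.4],[0,0,0.01,8.4],[0,0,0.01,8.4],[0,0,0,8.4],[0,0,0,0],[0,0,0,0]]' 0.06 40; python3 - <<'E'
from h import *
import cv2
go(627,-108,136)
cv2.imwrite('pics/w2.png',r.snapshot('wrist')[:,:,::-1])
E
```

```text
time: 3.25
tool_pos: [595.9, -102.6, 223.0]
tcp_rot: [179.9, 0.0, 100.8]
ft_force: [-0.5, -0.4, 0.7]
finger_gap: 59.8
grip_force: 0.0
shift [-11.2  29.5  87. ] yaw now [1.7995e+02 2.0000e-02 1.0081e+02] pos [ 595.9 -102.6  223. ]
```

View pics/w2.png

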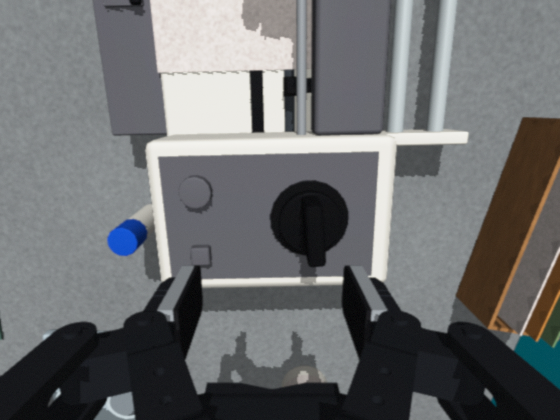

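The wrist view shows the skirt centred at about (310,217), the bar running almost straight down the image from (313,198) to (317,265), the start key at (195,192) and the power key at (201,254).

```bash
python3 - <<'E'
from h import *
s=r.sense()
for p in ((310,217,131),(195,192,129),(201,254,129),(313,200,165),(317,264,165),(308,264,165),(325,264,165)): print(p,at('wrist',p[:2],p[2],s))
E
```

```text
(310, 217, 131) [ 627.2 -106.6  131. ]
(195, 192, 129) [ 535.7 -104.   129. ]
(201, 254, 129) [ 547.  -154.6  129. ]
(313, 200, 165) [620.8 -84.9 165. ]
(317, 264, 165) [ 633.9 -130.3  165. ]
(308, 264, 165) [ 627.6 -131.5  165. ]
(325, 264, 165) [ 639.5 -129.3  165. ]
```

```bash
python3 -m handwheel '[[-0.0055,0.015,0,-2],[-0.0055,0.015,0,0],[0,0,0.03,0],[0,0,0.03,0],[0,0,0.015,0],[0,0,0.012,0],[0,0,0,0],[0,0,0,0]]' && python3 - <<'E'
from h import *
go(627,-107.5,136);print(r.sense()['wrist_torque'],r.sense()['ft_force'])
E
```

```text
time: 4.1
tool_pos: [628.0, -108.5, 136.5]
tcp_rot: [179.9, 0.0, 102.5]
ft_force: [0.1, 0.7, -0.1]
finger_gap: 60.3
grip_force: 0.0
shift [ 1.2 -0.8  0.5] yaw now [1.7993e+02 4.0000e-02 1.0251e+02] pos [ 628.  -108.5  136.5]
[-0.00983379 -0.0038513   0.03313314] [ 0.08635667  0.70545723 -0.05033303]
```

```bash
python3 -m handwheel '[[0,0,0,0],[0,0,0,0],[0,0,0,0],[0,0,0,0],[0,0,0,0],[0,0,0,0],[0,0,0,0],[0,0,0,0]]' 0.008 40 && python3 - <<'E'
from h import *
go(627,-107.5,136);print(r.sense()['wrist_torque'],r.sense()['ft_force'])
E
```

```text
time: 4.9
tool_pos: [627.4, -108.4, 135.2]
tcp_rot: [-180.0, -0.0, 102.5]
ft_force: [-0.3, -0.1, -0.2]
finger_gap: 8.1
grip_force: 0.0
shift [ 1.  -0.2 -0.8] yaw now [-179.99   -0.    102.47] pos [ 627.4 -108.4  135.2]
[ 0.04338863  0.00289636 -0.0030037 ] [-0.3443249  -0.13644553 -0.23139336]
```

```bash
python3 - <<'E'
from h import *
import cv2
f=lambda n:np.clip((r.snapshot(n)[:,:,::-1]/255.)**.6*300,0,255).astype('uint8')
w=f('wrist');s=cv2.resize(f('scene')[190:330,70:230],None,fx=3,fy=3,interpolation=cv2.INTER_CUBIC)
w=cv2.resize(w[140:420,120:460],(510,420))
w=w[:,120:430]
cv2.imwrite('pics/w3.png',np.hstack([s,w]))
E
```

```text
(no output)
```

View pics/w3.png

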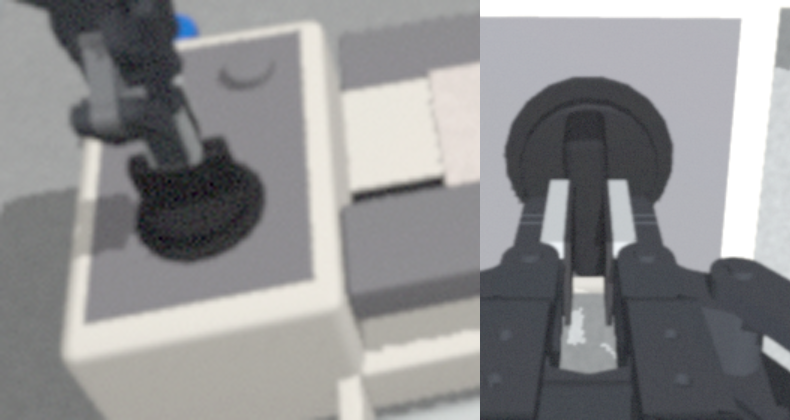

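The picture shows the bar between the two fingers, and its projected top height and centre agree with the model. But the gap of 8 mm with zero grip disagrees, so I'll close fully to test.

```bash
python3 -m handwheel '[[0,0,0,0],[0,0,0,0],[0,0,0,0],[0,0,0,0]]' 0.0 40 && python3 - <<'E'
from h import *
s=r.sense();print(s['wrist_torque'],s['ft_force'],s['finger_gap'],s['grip_force'])
E
```

```text
time: 5.4
tool_pos: [627.5, -108.4, 135.3]
tcp_rot: [180.0, -0.0, 102.5]
ft_force: [-0.2, 0.8, 0.1]
finger_gap: -0.0
grip_force: 0.0
[ 0.02289995 -0.08319661  0.04123843] [-0.21091225  0.76517353  0.06614979] -0.011026256463723792 0.0
```

```bash
python3 - <<'E'
from h import *
import cv2
f=lambda n:np.clip((r.snapshot(n)[:,:,::-1]/255.)**.5*330,0,255).astype('uint8')
w=f('wrist');t=cv2.resize(f('top')[140:240,350:450],(400,400),interpolation=cv2.INTER_CUBIC)
w=cv2.resize(w[180:380,170:370],(400,400),interpolation=cv2.INTER_CUBIC)
cv2.imwrite('pics/w4.png',np.hstack([t,w]))
E
```

```text
(no output)
```

View pics/w4.png

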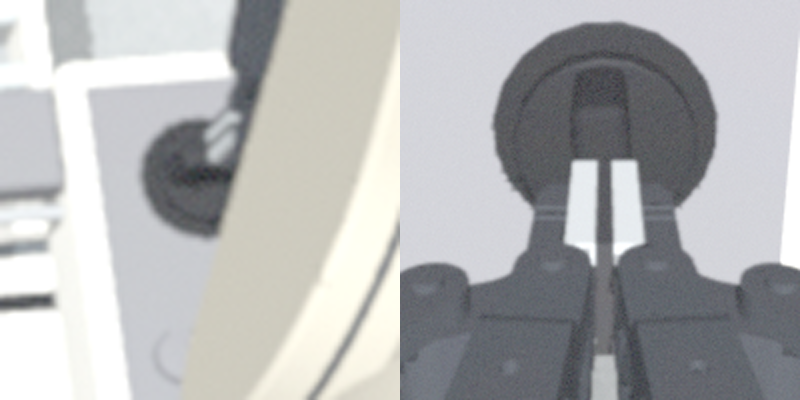

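```bash
python3 - <<'E'
from h import *
s=r.sense()
for z in (121,131,140,150,160,165,175):
    a,b=at('wrist',(271,232),z,s),at('wrist',(271,355),z,s)
    c,d=at('wrist',(256.5,240),z,s),at('wrist',(286,240),z,s)
    e,f=at('wrist',(217.5,244),z,s),at('wrist',(328,244),z,s)
    g=at('wrist',(271,215),z,s)
    print(z,a[:2],b[:2],np.linalg.norm(a-b).round(1),'w',np.linalg.norm(c-d).round(1),'skirt',np.linalg.norm(e-f).round(1),((e+f)/2)[:2],g[:2])
E
```

```text
121 [ 625.7 -103. ] [ 643.3 -183.2] 82.1 w 16.8 skirt 63.0 [ 628.25 -109.9 ] [623.6 -93.2]
131 [625.  -99.5] [ 641.7 -175.5] 77.8 w 15.8 skirt 59.6 [ 627.4  -106.05] [623.  -90.3]
140 [624.3 -96.4] [ 640.2 -168.5] 73.8 w 15.0 skirt 56.7 [ 626.6 -102.6] [622.4 -87.6]
150 [623.6 -92.9] [ 638.5 -160.9] 69.6 w 14.1 skirt 53.4 [625.75 -98.75] [621.8 -84.7]
160 [622.9 -89.5] [ 636.9 -153.2] 65.2 w 13.3 skirt 50.1 [624.85 -94.9 ] [621.1 -81.7]
165 [622.5 -87.7] [ 636.  -149.3] 63.1 w 12.9 skirt 48.4 [624.45 -93.  ] [620.8 -80.2]
175 [621.8 -84.3] [ 634.4 -141.6] 58.7 w 12.0 skirt 45.1 [623.6  -89.15] [620.2 -77.3]
```

Closed to 0, the fingers are still clear of the bar. In the picture the pad tips (w4 row 160) project about 35 mm above the nominal TCP. That puts them just over the bar top, so the real fingertips sit higher than the reported TCP. I'll open, then descend in small steps while watching the force.

```bash
python3 -m handwheel '[[0,0,0,0],[0,0,0,0],[0,0,0,0],[0,0,0,0],[0,0,0.002,0],[0,0,0.002,0],[0,0,0,0]]' 0.04 40; python3 -m handwheel '[[0,0,0.002,0],[0,0,0.002,0],[0,0,0,0]]';python3 -m handwheel '[[0,0,0.002,0],[0,0,0.002,0],[0,0,0,0]]'
```

```text
time: 6.2
tool_pos: [627.1, -108.4, 130.7]
tcp_rot: [-180.0, -0.0, 102.5]
ft_force: [0.4, -0.6, 0.6]
finger_gap: 40.0
grip_force: 0.0
time: 6.5
tool_pos: [627.2, -108.4, 126.8]
tcp_rot: [-180.0, -0.0, 102.5]
ft_force: [0.2, -0.2, -0.5]
finger_gap: 40.1
grip_force: 0.0
time: 6.8
tool_pos: [627.2, -108.4, 122.8]
tcp_rot: [-180.0, -0.0, 102.5]
ft_force: [0.0, 0.3, -0.1]
finger_gap: 40.1
grip_force: 0.0
```

Reported TCP z 122.8 is below the skirt top with no contact, so the fingertips are indeed higher than reported. Continuing down.

```bash
python3 -m handwheel '[[0,0,0.002,0],[0,0,0.002,0],[0,0,0.002,0],[0,0,0,0]]'; python3 -m handwheel '[[0,0,0.002,0],[0,0,0.002,0],[0,0,0.002,0],[0,0,0,0]]'; python3 -m handwheel '[[0,0,0,0],[0,0,0,0],[0,0,0,0],[0,0,0,0],[0,0,0,0]]' 0.008; python3 - <<'E'
from h import *
s=r.sense();print(s['wrist_torque'],s['ft_force'],s['finger_gap'],s['grip_force'])
E
```

```text
time: 7.2
tool_pos: [627.2, -108.4, 116.8]
tcp_rot: [-180.0, -0.0, 102.5]
ft_force: [-0.8, 0.8, 0.4]
finger_gap: 40.0
grip_force: 0.0
time: 7.6
tool_pos: [627.2, -108.4, 110.8]
tcp_rot: [-180.0, -0.0, 102.5]
ft_force: [-0.2, 0.1, -0.1]
finger_gap: 39.8
grip_force: 0.0
time: 8.1
tool_pos: [627.8, -108.7, 111.5]
tcp_rot: [180.0, 0.0, 102.5]
ft_force: [2.1, -1.3, -0.5]
finger_gap: 12.3
grip_force: 41.9
[-0.27370687 -0.28059885  0.13509862] [ 2.06997291 -1.2700251  -0.48009078] 12.25711696661821 41.92334711551666
```

Contact: the gap stops at 12.3 mm with a 42 N grip. I'll reopen and go a little deeper for a better hold.

```bash
python3 -m handwheel '[[0,0,0,0],[0,0,0,0],[0,0,0,0],[0,0,0.002,0],[0,0,0.002,0],[0,0,0.002,0],[0,0,0,0]]' 0.03; python3 -m handwheel '[[0,0,0,0],[0,0,0,0],[0,0,0,0],[0,0,0,0]]' 0.008 40; python3 -c "
from h import *
s=r.sense();print(s['wrist_torque'],s['joint_pos'])"; python3 -m handwheel '[[0,0,0,-2.5],[0,0,0,-2.5],[0,0,0,0]]'; python3 -c "
from h import *
s=r.sense();print(s['wrist_torque'],s['joint_pos'])"
```

```text
time: 8.8
tool_pos: [627.1, -108.3, 104.7]
tcp_rot: [-180.0, -0.0, 102.5]
ft_force: [-0.3, 0.8, -0.4]
finger_gap: 30.0
grip_force: 0.0
time: 9.2
tool_pos: [627.7, -108.5, 105.4]
tcp_rot: [180.0, 0.0, 102.5]
ft_force: [2.4, -0.6, -1.9]
finger_gap: 12.3
grip_force: 41.5
[-0.01318011 -0.36734457  0.13115218] [-1.44151101e+01  1.63493331e+01  8.48707067e+01  5.68896480e-04
  7.87482321e+01 -2.68880957e+01]
time: 9.5
tool_pos: [627.5, -108.5, 105.3]
tcp_rot: [180.0, 0.0, 107.5]
ft_force: [2.6, -1.1, -1.8]
finger_gap: 12.2
grip_force: 41.6
[-0.11919819 -0.22232632 -0.16519833] [-1.44169701e+01  1.63470117e+01  8.48768184e+01 -2.80288112e-04
  7.87677861e+01 -3.19123157e+01]
```

```bash
cat > t.py <<'E'
from h import *
s=r.sense();print('TORQUE z %.3f yaw %.2f j6 %.1f'%(s['wrist_torque'][2],s['tcp_rot'][2],s['joint_pos'][5]))
E
for i in 1; do python3 -m handwheel '[[0,0,0,-2],[0,0,0,-2],[0,0,0,0]]' | grep -E 'grip|ft'; python3 t.py; python3 -m handwheel '[[0,0,0,-2],[0,0,0,-2],[0,0,0,0]]' | grep -E 'grip|ft'; python3 t.py; done
```

```text
ft_force: [1.6, -0.3, -1.4]
grip_force: 41.6
TORQUE z -0.094 yaw 111.43 j6 -35.8
ft_force: [-0.5, -1.8, -0.4]
grip_force: 41.7
TORQUE z -0.085 yaw 115.40 j6 -39.8
```

```bash
for i in 1; do python3 -m handwheel '[[0,0,0,-2],[0,0,0,-2],[0,0,0,0]]' | grep -E 'grip'; python3 t.py; python3 -m handwheel '[[0,0,0,-2],[0,0,0,-2],[0,0,0,0]]' | grep -E 'grip'; python3 t.py;  python3 -m handwheel '[[0,0,0,-2],[0,0,0,-2],[0,0,0,0]]' | grep -E 'grip'; python3 t.py; done
```

```text
grip_force: 41.9
TORQUE z 0.088 yaw 119.39 j6 -43.8
grip_force: 42.1
TORQUE z 0.126 yaw 123.37 j6 -47.8
grip_force: 42.1
TORQUE z -0.148 yaw 127.34 j6 -51.8
```

One click passed; the torque repeats every 20°, with detents near 104.7° and 124.7°. Continuing anticlockwise.

```bash
python3 -m handwheel '[[0,0,0,-2],[0,0,0,-2],[0,0,0,0]]' | grep -E 'grip'; python3 t.py; python3 -m handwheel '[[0,0,0,-2],[0,0,0,-2],[0,0,0,0]]' | grep -E 'grip'; python3 t.py;  python3 -m handwheel '[[0,0,0,-2],[0,0,0,-2],[0,0,0,0]]' | grep -E 'grip'; python3 t.py;
```

```text
grip_force: 42.2
TORQUE z -0.119 yaw 131.34 j6 -55.8
grip_force: 42.2
TORQUE z -0.041 yaw 135.34 j6 -59.8
grip_force: 42.3
TORQUE z 0.051 yaw 139.34 j6 -63.8
```

```bash
python3 -m handwheel '[[0,0,0,-2],[0,0,0,-2],[0,0,0,0]]' | grep -E 'grip'; python3 t.py; python3 -m handwheel '[[0,0,0,-2],[0,0,0,-2],[0,0,0,0]]' | grep -E 'grip'; python3 t.py
```

```text
grip_force: 42.3
TORQUE z 0.204 yaw 143.35 j6 -67.8
grip_force: 42.4
TORQUE z -0.148 yaw 147.32 j6 -71.8
```

```bash
python3 -m handwheel '[[0,0,0,-2],[0,0,0,-1],[0,0,0,0]]' | grep -E 'grip'; python3 t.py
```

```text
grip_force: 42.4
TORQUE z -0.166 yaw 150.29 j6 -74.7
```

```bash
python3 -m handwheel '[[0,0,0,-2],[0,0,0,-1],[0,0,0,0]]' | grep -E 'grip'; python3 t.py
```

```text
grip_force: 42.4
TORQUE z -0.056 yaw 153.28 j6 -77.7
```

```bash
python3 -m handwheel '[[0,0,0,-2],[0,0,0,-2],[0,0,0,-2],[0,0,0,-2],[0,0,0,-2],[0,0,0,0]]' | grep -E 'grip'; python3 t.py;  python3 -m handwheel '[[0,0,0,-2],[0,0,0,-2],[0,0,0,0]]' | grep -E 'grip'; python3 t.py
```

```text
grip_force: 42.4
TORQUE z 0.186 yaw 163.32 j6 -87.8
grip_force: 42.4
TORQUE z -0.275 yaw 167.30 j6 -91.8
```

```bash
python3 -m handwheel '[[0,0,0,-2],[0,0,0,-1],[0,0,0,0]]' | grep -E 'grip'; python3 t.py
```

```text
grip_force: 42.5
TORQUE z -0.369 yaw 170.24 j6 -94.7
```

Torque reached -0.37 N m and is still rising where it fell off on every other click, so this is the end stop, with position 0 at yaw about 165°. Now 85° clockwise back to about 85°.

```bash
python3 -m handwheel '[[0,0,0,2],[0,0,0,3],[0,0,0,0],[0,0,0,0]]' | grep -E 'grip'; python3 t.py; python3 -m handwheel '[[0,0,0,4],[0,0,0,4],[0,0,0,4],[0,0,0,4],[0,0,0,4],[0,0,0,0]]' | grep grip; python3 t.py;  python3 -m handwheel '[[0,0,0,4],[0,0,0,4],[0,0,0,4],[0,0,0,4],[0,0,0,4],[0,0,0,0]]' | grep grip; python3 t.py;  python3 -m handwheel '[[0,0,0,4],[0,0,0,4],[0,0,0,4],[0,0,0,4],[0,0,0,4],[0,0,0,0]]' | grep grip; python3 t.py;  python3 -m handwheel '[[0,0,0,4],[0,0,0,4],[0,0,0,4],[0,0,0,4],[0,0,0,4],[0,0,0,0]]'; python3 t.py
```

```text
grip_force: 42.5
TORQUE z 0.128 yaw 165.24 j6 -89.7
grip_force: 42.4
TORQUE z 0.156 yaw 145.12 j6 -69.6
grip_force: 42.2
TORQUE z 0.158 yaw 125.14 j6 -49.6
grip_force: 41.8
TORQUE z 0.203 yaw 105.28 j6 -29.7
time: 17.1
tool_pos: [628.4, -108.4, 105.4]
tcp_rot: [179.9, -0.0, 85.4]
ft_force: [5.8, -2.3, -3.2]
finger_gap: 12.8
grip_force: 41.3
TORQUE z 0.117 yaw 85.44 j6 -9.8
```

```bash
python3 -m handwheel '[[0,0,0,0],[0,0,0,0],[0,0,0,0],[0,0,0,0],[0,0,-0.02,0],[0,0,-0.03,0],[0,0,-0.04,0],[0,0,-0.03,0],[0,0,0,0],[0,0,0,0]]' 0.05; python3 - <<'E'
from h import *
import cv2
go(536,-104,200)
im=r.snapshot('wrist')[:,:,::-1]
cv2.imwrite('pics/w5.png',np.clip((im/255.)**.6*290,0,255).astype('uint8'))
E
```

```text
time: 18.1
tool_pos: [628.0, -108.5, 226.4]
tcp_rot: [179.9, 0.0, 85.5]
ft_force: [0.1, -1.1, -0.6]
finger_gap: 50.3
grip_force: 0.0
shift [ -2.7 -92.2  26.2] yaw now [1.7988e+02 2.0000e-02 8.5490e+01] pos [ 628.  -108.5  226.4]
```

View pics/w5.png

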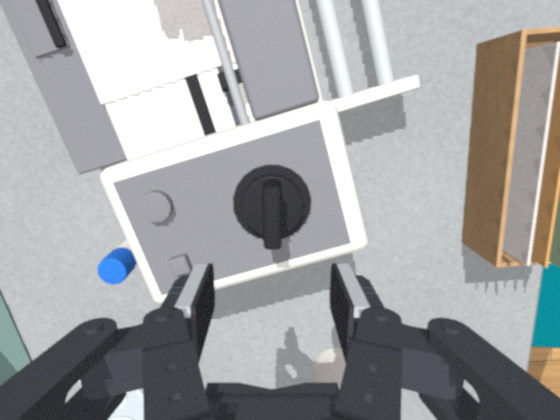

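The view shows the bar vertical in the image, (272,180)-(272,248), so its yaw is about 85°: one click clockwise of where it began (104.7°) and four from the stop. The start key is at (155,207) and the power key at (179,266).

```bash
python3 - <<'E'
from h import *
s=r.sense();print(at('wrist',(155,206),129,s),at('wrist',(179,265),129,s),at('wrist',(272,180),165,s),at('wrist',(272,248),165,s))
E
python3 -m handwheel '[[-0.001,-0.03,0,0],[-0.001,-0.03,0,0],[-0.001,-0.032,0,0],[0,0,0.03,0],[0,0,0.03,0],[0,0,0.03,0],[0,0,0.015,0],[0,0,0.013,0],[0,0,0,0],[0,0,0,0]]' 0 ; python3 -c "
from h import *
go(536,-104,95)"
```

```text
[ 535.  -102.6  129. ] [ 546.1 -154.3  129. ] [629.1 -82.  165. ] [ 625.2 -130.7  165. ]
time: 19.15
tool_pos: [535.9, -104.3, 107.9]
tcp_rot: [180.0, 0.0, 85.5]
ft_force: [-0.8, -0.5, 0.4]
finger_gap: 0.0
grip_force: 0.0
shift [ 0.3  0.  12.9] yaw now [1.7997e+02 1.0000e-02 8.5480e+01] pos [ 535.9 -104.3  107.9]
```

```bash
for i in 1; do python3 -m handwheel '[[0,0,0.0015,0],[0,0,0.0015,0],[0,0,0,0]]' | grep -E 'pos|ft'; python3 -m handwheel '[[0,0,0.0015,0],[0,0,0.0015,0],[0,0,0,0]]' | grep -E 'pos|ft'; python3 -m handwheel '[[0,0,0.0015,0],[0,0,0.0015,0],[0,0,0,0]]' | grep -E 'pos|ft'; done
```

```text
tool_pos: [536.0, -104.3, 104.9]
ft_force: [-0.9, 0.7, 0.2]
tool_pos: [535.3, -104.1, 101.0]
ft_force: [-0.1, 0.5, -0.4]
tool_pos: [535.3, -104.1, 97.9]
ft_force: [-0.1, 0.1, -0.8]
```

```bash
python3 -m handwheel '[[0,0,0.001,0],[0,0,0.001,0],[0,0,0,0]]' | grep -E 'pos|ft'; python3 -m handwheel '[[0,0,0.001,0],[0,0,0.001,0],[0,0,0,0]]' | grep -E 'pos|ft'
```

```text
tool_pos: [535.4, -104.1, 96.1]
ft_force: [0.4, -0.1, -0.4]
tool_pos: [535.6, -104.2, 94.3]
ft_force: [-0.4, 1.1, 1.7]
```

```bash
python3 -m handwheel '[[0,0,0.001,0],[0,0,0.001,0],[0,0,0,0]]' | grep -E 'pos|ft'
```

```text
tool_pos: [535.6, -104.2, 92.4]
ft_force: [-0.5, 0.9, 2.8]
```

```bash
python3 -m handwheel '[[0,0,0.001,0],[0,0,0.001,0],[0,0,0,0]]' | grep -E 'pos|ft'
```

```text
tool_pos: [535.7, -104.2, 91.0]
ft_force: [-2.4, 0.7, 7.6]
```

Force jumped past the 4 N spring, so the key is bottomed. One small nudge more, then lift clear.

```bash
python3 -m handwheel '[[0,0,0.001,0],[0,0,0,0]]' | grep -E 'pos|ft'; python3 -m handwheel '[[0,0,-0.005,0],[0,0,-0.02,0],[0,0,-0.04,0],[0,0,-0.04,0],[0,0,-0.03,0],[0,0,0,0],[0,0,0,0],[0,0,0,0]]'; python3 - <<'E'
from h import *
import cv2
w=r.snapshot('wrist')[:,:,::-1];t=r.snapshot('top')[:,:,::-1]
cv2.imwrite('pics/w6.png',np.hstack([np.clip((x/255.)**.6*290,0,255).astype('uint8') for x in(cv2.resize(w,(400,300)),cv2.resize(t,(400,300)))]))
E
```

```text
tool_pos: [535.8, -104.2, 90.9]
ft_force: [-6.1, 2.2, 14.6]
time: 22.25
tool_pos: [534.7, -103.9, 222.5]
tcp_rot: [-179.9, -0.0, 85.5]
ft_force: [-0.3, 0.7, -0.8]
finger_gap: 0.4
grip_force: 0.0
```

View pics/w6.png

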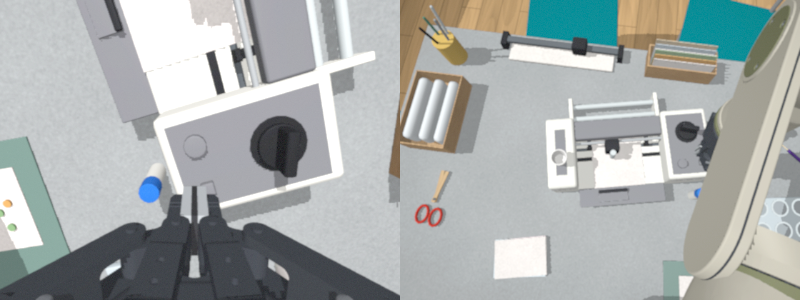

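The wrist view shows the arm clear, the dial unchanged at (279,142), the start key up at (194,148) and the glue stick standing at (152,185). The pot is in place at (559,157) in the top view. Handing in.

```bash
python3 -c "
from bench import r
print(r.hand_in())"
```

```text
the job is handed in; nothing more can be done
None
```

The job is handed in, though no verdict came back: by torque and camera readings, the dial went to its end stop (about 0.37 N m, not forced) and rests four clicks clockwise, the start key was then pressed fully and released, and I saw no contact with the power key, glue stick, scraper or pot.

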